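# Set the leaf moisture meter to the wrapper-leaf range and zero it

### The arm

A 6-joint arm with a two-finger parallel gripper is mounted at the origin on the work surface. World frame = base frame: x ahead of the robot, y to its left, z up, the work surface at z = 0. Lengths are in m, angles in rad, forces in N, time in s.
With the tool pointing down it reaches from about 0.4 to 0.925 m from the base axis. Payload 3.4 kg.
Tool frame: the origin (TCP) lies on the centre line of the jaws, within the pads' length; the fingertips stand 22 mm ahead of it and the grasp point (between the pads) lies 3 mm ahead of it; z points along the fingers, y is the line along which they close (so a half turn about z gives the same grasp; the last joint's range is limited). The gripper opens to 85 mm and grips with 20 to 120 N. Pads are 22 mm wide; open, the fingers measure 114 mm over their backs; the gripper's body (76 mm by 85 mm) begins 54 mm behind the grasp point. The pads swing forward as they close: fully open they stand 13 mm farther back than shut.
Start: joints at [1.256, 0.307, 1.506, -0, 1.328, -0.073], TCP at [0.137, 0.558, 0.253] pointing down, gripper open.
Joint ranges: [-3.12, 3.12], [-1.05, 2.28], [0.14, 2.33], [-1.42, 4.57], [0.1, 2.73], [-2.68, 2.68]. Speed limits (rad/s): [2.57, 2.57, 3.14, 3.14, 3.14, 3.14].

### API

Orientations are given as [roll, pitch, yaw] about the fixed x, y, z axes, in that order (R = Rz(yaw) Ry(pitch) Rx(roll)).
In Python, from cell import get_state, capture, sign_off, search_frame gives the robot as it stands.
- The arm moves only by the tool step_arm, never from a script. Its argument "increments" is a list of rows, each a list of 3 entries, a list of its own where there are three numbers: the shift along the tool's x, y, z in m, then the turn, a rotation vector about the tool's x, y, z in rad, then the gripper command: -1 is shut, 1 is fully open, values between are in proportion. A call has 1 to 8 rows; each row is the pose to reach, as a shift and turn from the pose commanded when the call began, along the tool's axes at that moment; what a row does not reach only later rows make up. A row lasts 1/10 s, in which the tool goes at most 50 mm and 8.59 degrees, less where a joint would pass 70% of its speed; a pose out of reach is approached as far as the arm can. A call with a gripper value outside its range is refused whole. The fingers move at their own pace and stop on an object; "newtons" is the grip in N (left out, the last holds). Time passes only in rows, so rows that repeat a pose let the fingers close. It gives the time, the measured TCP pose, the force, the opening and the grip force at its end, in the units of the state.
- get_state(): the state, without advancing time (a new reading comes with each control period).
- capture(name): name is "scene" or "side" or "wrist"; returns a dict with "img" (480x640x3 uint8, red, green, blue), "vertical_fov" (degrees; the focal length in pixels is half the picture's height over the tangent of half this angle, whatever the lens; pixels are square), "cx", "cy" (the principal point, pixels), "dist_coeffs" ([k1, k2, p1, p2, k3] as OpenCV has them; the pictures are not rectified), "position" and "attitude" of the camera in the world; the wrist camera has in their place "tool_from_camera" (4x4, takes a point from camera to tool coordinates, whose origin is the TCP and whose axes are the flange's). Camera axes: x right, y down, z forward; pixel columns grow to the right and rows downward; lengths in m; the calibration is good to about 2 mm. A picture is of the moment at which its call begins: read the wrist's pose just before it. There is no depth.
- sign_off(): hands the job in; it is judged then, once.
Trained networks look in a picture, given as the dict that the camera call returned (one of the last four; its "shot" number tells which), for a name from the list of things; names that differ only in an ending like _2 or _b are one class to them, and where a whole thing is asked for, a point or a joint stands for the part that bears it (a point fixed in the world has none). Each returns a list of dicts, best first, with "confidence" (0 to 1); they miss things now and then, are a little off and sometimes report something else, mostly with a low value. They report only what shows in the picture. A call takes as long as a camera call.
- search_frame(target, picture): "box" ([left, top, right, bottom] in pixels, round what is visible of it).
The state is a dict: "clock": time; "joints": joint angles; "joint_velocities": joint speeds; "joint_efforts": joint torques, N m; "ee_pos": TCP position; "ee_rot": TCP orientation; "force": force on the tool from outside, world axes, zero at the start; "ft_torque": the same for the moment, N m; "width": finger opening in m; "gripper_force": force on a finger pad.
Only numpy, scipy, OpenCV 4.12 (cv2) and the standard library are available. Lean on these libraries where they do the work, as an engineer would, in place of code of your own. Each camera call takes 0.05 s, during which the arm holds its last target. There are 200 camera calls.

### The job

Get the leaf moisture meter ready for wrapper leaf: with a fingertip, push the tab of its selector dial round, click by click, until its white line rests at the green dot, then press the white zero button all the way down and let it come up again. Only push the tab from the side: do not pinch it between the fingers or force it, and do not press the button before the dial is at the green dot. Leave the brass press plug, the tape dispenser and the cigar bundle where they stand, and finish clear of everything.

Things in the scene. Friction and masses are not known exactly. Their poses are not given: they have to be found in the camera images.
- selector (a joint): Dial angle: 0 with the tab along the meter's +x, growing anticlockwise from above. Seven click stops 30 degrees apart: 0, +-0.524, +-1.047, +-1.571; hard stops at +-1.72. A sprung roller pulls the dial into the nearest stop and holds it; passing the ridge half-way to the next takes roughly 5 N at the tab. Starts at a middle stop (0, +-0.524; no dots); dots sit at the two outer stops of each side.
- dial_centre (a point): Point on the dial's vertical axis, level with the disc's upper face, 80 mm above the bench. Axes of the meter: z up, x to its back (away from the robot), y to the sample cell. Meter: grey, dark deck, 216 (x) by 336 (y) mm, 70 mm high, screwed down. Dial: black knurled disc, 76 mm diameter, 10 mm high, on the deck; in its middle a 24 mm hub 6 mm higher than the disc.
- tab (a point): Point in the dial's upright tab, 45 mm out from the axis, 17 mm above the deck. The tab is a radial fin, grey with a white strip along its middle: from 18 to 52 mm out from the axis (14 mm past the disc's rim), 9 mm thick, from 4 to 25.5 mm above the deck (top 15.5 mm above the disc's face). Frame: x outward along the tab, z up.
- pointer (a point): Point on the line of the tab, 62 mm out from the dial's axis (10 mm beyond the tab's end), just above the deck: it lies over the centre of a dot when the dial is at that dot's stop.
- tab_left: Left half of the tab (the grey cheek on its anticlockwise side, 34 by 3 by 20 mm). Its origin lies on the dial's axis at deck height, x outward along the tab.
- tab_right: Right half of the tab (the grey cheek on its clockwise side, 34 by 3 by 20 mm). Its origin lies on the dial's axis at deck height, x outward along the tab.
- dot_green: Green stick-on dot, 18 mm diameter, flat on the meter's deck 62 mm out from the dial's axis, at the click stop for wrapper leaf. Origin at its centre, 70 mm above the bench. Yellow, red and blue dots like it mark other stops; which colour is at which of the four outer stops changes.
- zero_button_top (a point): Centre of the top of the white zero button: a round push button of 22 mm diameter in a black collar, near the meter's front edge between the dial and the sample cell; top 22 mm above the deck when up. It is pressed straight down, springs back, and takes 5 N at the bottom of its travel.
- zero_button (a joint): How far the zero button is pressed, in m: 0 up, 0.005 fully down.
- press_plug: Brass press plug of the meter's sample cell, standing loose in the steel collar (76 mm diameter, 14 mm high) on the deck: 58 mm diameter, 46 mm high with a knob on top, 0.3 kg. Origin at the centre of its underside, on the deck. To be left alone.
- tape_dispenser: Black desk tape dispenser, 150 by 58 mm and about 100 mm high, 0.75 kg, loose on the bench to the right of the meter. Origin at the centre of its underside. To be left alone.
- cigar_bundle: Bundle of thirteen cigars in a white paper wrap, 150 by 90 mm and 50 mm high, loose on the bench to the left of the meter. Origin at the centre of its underside, x along the cigars. To be left alone.

How it is judged:
On the way, in this order (a step that is already met when the one before it is completed fails the run):
1. the selector rests at the green dot (horizontal distance between pointer and dot_green below 0.006 m), for 0.2 s.
2. the zero button is pressed fully down with the selector at the green dot (value of joint zero_button above 0.004 m and horizontal distance between pointer and dot_green below 0.006 m), for 0.02 s.
At the end, for the whole second after the job is handed in: The pointer point lies within 6 mm (about 0.1 rad of dial) of the green dot's centre, the zero button has been pressed at least 4 of its 5 mm and is up again, and the plug, dispenser and bundle are within 15 mm of where they stood (horizontal distance between pointer and dot_green below 0.006 m and value of joint zero_button below 0.001 m and distance of each of press_plug, tape_dispenser, cigar_bundle from where it was at the start of the episode below 0.015 m); the robot touches nothing.
It fails at once if the tab is pinched: the fingers press on both of its sides at once (contact force between the fingers and tab_left above 2 N and contact force between the fingers and tab_right above 2 N).
It fails at once if the selector is forced (more than 25 N on its tab's side) (contact force between anything else and tab_left above 25 N or contact force between anything else and tab_right above 25 N).
It fails at once if the zero button is pressed (more than 2 mm) while the selector is not at the green dot (value of joint zero_button above 0.002 m and horizontal distance between pointer and dot_green above 0.01 m).
It fails at once if a bystander is shoved or lifted more than 20 mm (distance of any of press_plug, tape_dispenser, cigar_bundle from where it was at the start of the episode above 0.02 m).
It also fails if it takes over 54 s, if anything falls off the work surface, if the arm or the gripper's body presses on something with over 40 N, if the wrist force passes 120 N, or if a joint passes its speed limit or range.

## Working session

There is one attempt and no reset: what is moved stays moved. The work goes in short steps, Python scripts to look and compute and a tool call to move; the robot and the scene stay as the last step left them, time stands still between calls to the robot, and variables do not carry over. Pictures are saved under pics/ and viewed, at most 10 in all, crops included, and the job is handed in when it is done.

Besides the shell and the picture viewer there is one more tool, called after "Emit:" by a JSON object that holds its "name" and its "arguments", one argument or row to a line. step_arm: Moves the arm, as the interface text tells. Its arguments: {"type":"object","properties":{"increments":{"type":"array","items":{"type":"array"}},"newtons":{"type":"number"}},"required":["increments"]}

```bash
mkdir -p pics; ls; cat > h.py <<'E'
import numpy as np, cv2
from scipy.spatial.transform import Rotation as R
from cell import get_state, capture, sign_off, search_frame
def K(p):
    f=240/np.tan(np.radians(p["vertical_fov"])/2)
    return np.array([[f,0,p["cx"]],[0,f,p["cy"]],[0,0,1]])
def toolT(s):
    T=np.eye(4);T[:3,:3]=R.from_euler('xyz',s["ee_rot"]).as_matrix();T[:3,3]=s["ee_pos"];return T
def camT(p,s=None):
    if "tool_from_camera" in p: return toolT(s)@np.array(p["tool_from_camera"])
    T=np.eye(4);a=np.array(p["attitude"])
    T[:3,:3]=a if a.shape==(3,3) else R.from_euler('xyz',a).as_matrix() if a.size==3 else R.from_quat(a).as_matrix()
    T[:3,3]=p["position"];return T
def onplane(p,uv,z,s=None):
    T=camT(p,s);uv=np.array(uv,float).reshape(-1,1,2)
    n=cv2.undistortPoints(uv,K(p),np.array(p["dist_coeffs"])).reshape(-1,2)
    d=np.c_[n,np.ones(len(n))]@T[:3,:3].T
    return T[:3,3]+d*((z-T[2,3])/d[:,2])[:,None]
def proj(p,X,s=None):
    T=np.linalg.inv(camT(p,s));rv=cv2.Rodrigues(T[:3,:3])[0]
    return cv2.projectPoints(np.array(X,float).reshape(-1,1,3),rv,T[:3,3],K(p),np.array(p["dist_coeffs"]))[0].reshape(-1,2)
def save(p,n): cv2.imwrite(f"pics/{n}.png",p["img"][:,:,::-1])
E
python3 - <<'E'
from h import *
s=get_state();print({k:np.round(v,3) for k,v in s.items()})
for c in("scene","side","wrist"):
    p=capture(c);save(p,c+"0")
    print(c,{k:v for k,v in p.items() if k!="img"})
    for t in("selector","tab","dot_green","zero_button_top","press_plug","tape_dispenser","cigar_bundle"):
        try: print(t,[(np.round(d["box"]),round(d["confidence"],2)) for d in search_frame(t,p)[:2]])
        except Exception as e: print(t,e)
E
```

```text
pics
{'clock': np.float64(0.0), 'joints': array([ 1.256,  0.308,  1.508,  0.   ,  1.328, -0.074]), 'joint_velocities': array([-0.001,  0.001, -0.001, -0.001, -0.002, -0.001]), 'joint_efforts': array([-0.0000e+00, -4.5755e+01, -2.5191e+01,  0.0000e+00,  1.3000e-02,
        0.0000e+00]), 'ee_pos': array([0.137, 0.558, 0.252]), 'ee_rot': array([-3.139, -0.   ,  2.901]), 'force': array([-0.548, -0.596, -0.01 ]), 'ft_torque': array([-0.022,  0.021, -0.005]), 'gripper_force': np.float64(0.0), 'width': np.float64(0.085)}
scene {'vertical_fov': 42.95136958583306, 'cx': 320.30602676517026, 'cy': 240.6183397618779, 'dist_coeffs': array([-0.0918246,  0.       ,  0.       ,  0.       ,  0.       ]), 'position': array([ 1.06348783, -0.10626438,  1.02887357]), 'attitude': array([-2.62300704, -0.01362525,  1.19741601]), 'shot': 1}
selector [(array([258., 249., 303., 295.]), 0.89)]
tab [(array([256., 247., 303., 294.]), 0.6)]
dot_green [(array([310., 256., 323., 265.]), 0.42), (array([421., 172., 481., 254.]), 0.39)]
zero_button_top [(array([314., 221., 326., 231.]), 0.68), (array([258., 249., 304.,
[... 851 characters left out ...]
0.7), (array([211., 312., 314., 397.]), 0.57)]
wrist {'vertical_fov': 71.38690459938002, 'cx': 320.19482670600223, 'cy': 240.2973222631785, 'dist_coeffs': array([-0.05918305,  0.        ,  0.        ,  0.        ,  0.        ]), 'tool_from_camera': array([[-1.62440568e-04, -9.62363945e-01, -2.71763890e-01,
         6.92730481e-02],
       [ 9.99999526e-01, -4.17114567e-04,  8.79349825e-04,
         1.15502092e-03],
       [-9.59611243e-04, -2.71763618e-01,  9.62363557e-01,
        -1.20734323e-01],
       [ 0.00000000e+00,  0.00000000e+00,  0.00000000e+00,
         1.00000000e+00]]), 'shot': 3}
selector []
tab []
dot_green []
zero_button_top []
press_plug []
tape_dispenser []
cigar_bundle []
```

```bash
python3 - <<'E'
from h import *
p=capture("scene");save(p,"s1")
c=p["img"][150:340,130:500,::-1];cv2.imwrite("pics/s1c.png",cv2.resize(c,None,fx=2.1,fy=2.1,interpolation=cv2.INTER_CUBIC))
for n,uv,z in(("dial",(280,270),.08),("btn",(320,226),.092),("dotg",(316.5,260.5),.07),("plug",(366,230),.1),("bundle",(451,213),.03),("tape",(180,290),.05)):
    print(n,onplane(p,uv,z).round(3))
E
```

```text
dial [[0.594 0.016 0.08 ]]
btn [[0.542 0.111 0.092]]
dotg [[0.594 0.084 0.07 ]]
plug [[0.583 0.183 0.1  ]]
bundle [[0.571 0.375 0.03 ]]
tape [[ 0.553 -0.159  0.05 ]]
```

View pics/s1c.png

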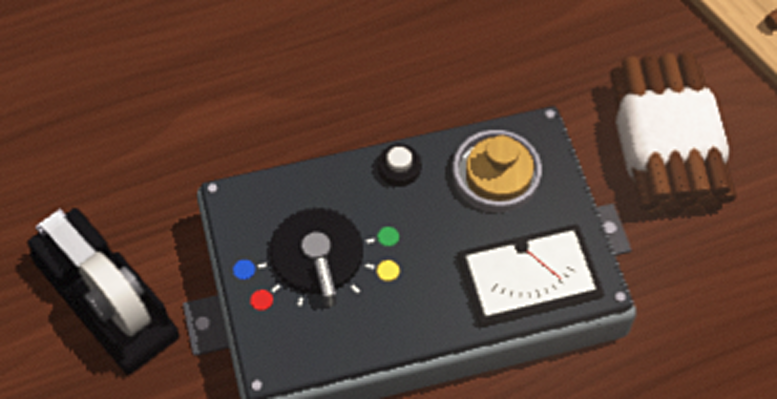

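The picture shows the meter with the dial hub at crop (316,244) and the tab pointing down-image to (328,300). The green dot is at (388,236), yellow (388,270), red (262,300), blue (244,269) and the button (399,160). Green looks like the outermost stop on the +y side.

```bash
python3 - <<'E'
from h import *
p=capture("scene")
f=lambda a:(130+a[0]/2.1,150+a[1]/2.1)
P={}
for n,uv,z in(("hub",(316,244),.086),("tabtip",(325,283),.0955),("green",(388,236),.07),("yellow",(388,270),.07),("red",(262,300),.07),("blue",(244,269),.07),("btn",(399,157),.092),("plugknob",(505,150),.116),("s1",(212,187),.07),("s2",(550,114),.07),("s3",(257,385),.07),("s4",(620,297),.07)):
    P[n]=onplane(p,f(uv),z)[0];print(n,P[n].round(4))
d=P["s2"]-P["s1"]+P["s4"]-P["s3"];yaw=np.arctan2(d[1],d[0])-np.pi/2
c=(P["green"]+P["blue"])/2
print("yaw",yaw,"centre from dots",c,"hub",P["hub"])
A=[(n,90) for n in()]
for n in("tabtip","green","yellow","red","blue","btn"):
    v=P[n]-P["hub"];print(n,np.hypot(*v[:2]),np.degrees(np.arctan2(v[1],v[0])-yaw))
E
```

```text
hub [0.59   0.0187 0.086 ]
tabtip [0.6307 0.0124 0.0955]
green [0.5966 0.0801 0.07  ]
yellow [0.6264 0.0686 0.07  ]
red [ 0.6149 -0.038   0.07  ]
blue [ 0.5826 -0.043   0.07  ]
btn [0.5396 0.1121 0.092 ]
plugknob [0.5783 0.1919 0.116 ]
s1 [ 0.4978 -0.0445  0.07  ]
s2 [0.5336 0.26   0.07  ]
s3 [ 0.684  -0.0652  0.07  ]
s4 [0.7186 0.2388 0.07  ]
yaw -0.11525820546543142 centre from dots [0.589584   0.01855272 0.07      ] hub [0.59000446 0.01869781 0.086     ]
tabtip 0.041164989388340886 -2.248004142153254
green 0.06177786420526994 90.5101210740974
yellow 0.06174582255774239 60.53021503912445
red 0.06190645327972124 -59.68807485877591
blue 0.06216088594457864 -90.2322331829504
btn 0.10615765947031672 124.97244939882248
```

Geometry checks out: radii are 62 mm, the yaw is -6.6°, the tab is at stop 0 and green is at +90°. Next I shut the gripper and move above the clockwise side of the tab.

Emit:
{"name": "step_arm", "arguments": {
  "increments": [
    [[-0.32,-0.23,0],[0,0,1.15],-1],
    [[-0.32,-0.23,0],[0,0,1.15],-1],
    [[-0.32,-0.23,0],[0,0,1.15],-1],
    [[-0.32,-0.23,0],[0,0,1.15],-1],
    [[-0.32,-0.23,0],[0,0,1.15],-1],
    [[-0.32,-0.23,0],[0,0,1.15],-1],
    [[-0.32,-0.23,0],[0,0,1.15],-1],
    [[-0.32,-0.23,0],[0,0,1.15],-1]
  ],
  "newtons": 20
}}

```text
clock: 2.1
ee_pos: [0.3943, 0.2568, 0.2536]
ee_rot: [3.141, -0.0, 1.745]
force: [-0.6, -0.0, 0.5]
width: -0.0001
gripper_force: 0.0
```

```bash
cat >> h.py <<'E'
def go(xyz,yaw,s=None):
    s=s or get_state();T=toolT(s);G=R.from_euler('xyz',[np.pi,0,yaw])
    d=T[:3,:3].T@(np.array(xyz)-T[:3,3]);r=(R.from_matrix(T[:3,:3]).inv()*G).as_rotvec()
    print("shift",d.round(4),"turn",r.round(3),"at",T[:3,3].round(4),"rot",np.round(s["ee_rot"],3),"F",np.round(s["force"],1),"w",s["width"],"t",s["clock"])
E
python3 - <<'E'
from h import *
go([.6305,-.0137,.17],1.456)
E
```

```text
shift [-0.3074  0.1856  0.0838] turn [ 0.001 -0.     0.289] at [0.3943 0.2568 0.2536] rot [ 3.141 -0.     1.745] F [-0.6 -0.   0.5] w -7.957843280458861e-05 t 2.1
```

Emit:
{"name": "step_arm", "arguments": {
  "increments": [
    [[-0.307,0.186,0.06],[0,0,0.29],-1],
    [[-0.307,0.186,0.06],[0,0,0.29],-1],
    [[-0.307,0.186,0.06],[0,0,0.29],-1],
    [[-0.307,0.186,0.06],[0,0,0.29],-1],
    [[-0.307,0.186,0.06],[0,0,0.29],-1],
    [[-0.307,0.186,0.06],[0,0,0.29],-1],
    [[-0.307,0.186,0.06],[0,0,0.29],-1],
    [[-0.307,0.186,0.06],[0,0,0.29],-1]
  ]
}}

```text
clock: 2.9
ee_pos: [0.6343, -0.0144, 0.1922]
ee_rot: [3.14, 0.002, 1.457]
force: [-0.1, -0.0, -0.1]
width: 0.0004
gripper_force: 0.0
```

```bash
python3 - <<'E'
from h import *
s=get_state();p=capture("wrist")
im=p["img"][:,:,::-1].copy()
c=np.array([.590,.0187]);y=-.115
X=[[*c,.086]]+[[c[0]+r*np.cos(a+y),c[1]+r*np.sin(a+y),z] for r,a,z in((.062,np.pi/2,.07),(.062,np.pi/3,.07),(.052,0,.0955))]+[[.5396,.1121,.092]]
for q in proj(p,X,s): cv2.drawMarker(im,tuple(int(v) for v in q),(255,0,255),0,12,1)
T=toolT(s);t=[(T@[0,dy,.022,1])[:3] for dy in(-.0145,.0145)]
for q in proj(p,t,s): cv2.drawMarker(im,tuple(int(v) for v in q),(0,255,255),0,12,1)
cv2.imwrite("pics/w1.png",im)
q=capture("side");go([.6305,-.0137,.12],1.456)
im=q["img"][:,:,::-1].copy();s=get_state();T=toolT(s)
for u in proj(q,[(T@[0,0,.022,1])[:3]]): cv2.drawMarker(im,tuple(int(v) for v in u),(0,0,255),0,10,1)
cv2.imwrite("pics/sd1.png",cv2.resize(im[120:320,220:440],None,fx=2.5,fy=2.5))
E
```

```text
shift [-0.0018 -0.0014  0.0723] turn [-0.001  0.     0.002] at [ 0.6322 -0.012   0.1923] rot [-3.141  0.     1.458] F [ 0.1  0.4 -0. ] w 0.00040480739536381615 t 3.0
```

View pics/w1.png

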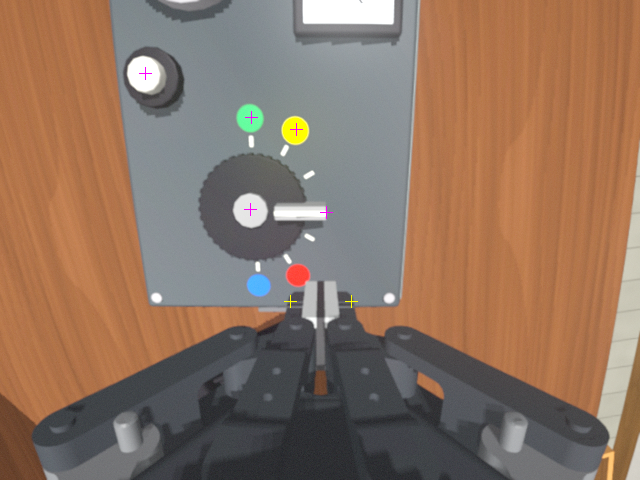

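View pics/sd1.png

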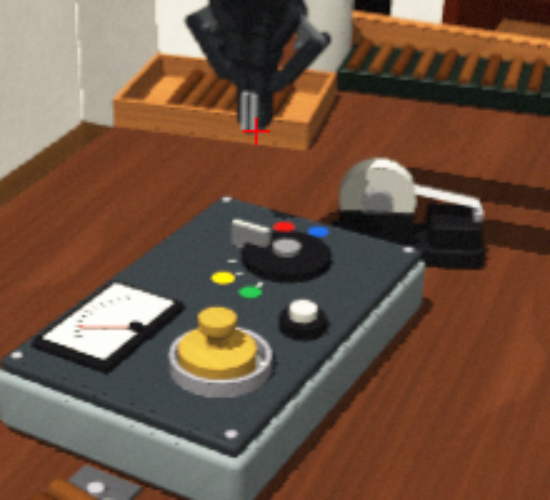

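The wrist view shows my model markers on the hub (250,210), green dot (250,118), yellow dot (296,130), tab end (327,212) and button (146,73), all within about 1–2 mm. The side view confirms the shut fingertips are 22 mm ahead of the TCP. I descend beside the tab.

Emit:
{"name": "step_arm", "arguments": {
  "increments": [
    [[-0.001,-0.001,0.03],[0,0,0],-1],
    [[-0.002,-0.001,0.055],[0,0,0],-1],
    [[-0.002,-0.001,0.075],[0,0,0],-1],
    [[-0.002,-0.001,0.085],[0,0,0],-1],
    [[-0.002,-0.001,0.085],[0,0,0],-1],
    [[-0.002,-0.001,0.085],[0,0,0],-1]
  ]
}}

```text
clock: 3.6
ee_pos: [0.6299, -0.0111, 0.1092]
ee_rot: [3.141, -0.0, 1.462]
force: [0.3, -0.3, 0.1]
width: -0.0004
gripper_force: 0.0
```

```bash
cat > plan.py <<'E'
from h import *
import sys
# rows for dial angles (deg): finger centre at r=44mm, offset g behind the tab's middle plane
s=get_state();T=toolT(s);go([*T[:2,3],.107],s["ee_rot"][2])
c=np.array([.590,.0187]);y=-.115
for a in map(float,sys.argv[2:]):
    t=np.radians(a)+y;u=np.array([np.cos(t),np.sin(t)]);v=np.array([-u[1],u[0]])
    X=np.r_[c+.044*u-float(sys.argv[1])*v,.107]
    d=T[:3,:3].T@(X-T[:3,3]);r=(R.from_matrix(T[:3,:3]).inv()*R.from_euler('xyz',[np.pi,0,t+np.pi/2])).as_rotvec()
    print(a,d.round(4),r.round(3))
E
python3 plan.py .0155 0 4 8 12 16 20 24 28 32
```

```text
shift [-0.     -0.      0.0022] turn [ 0.001 -0.    -0.   ] at [ 0.6299 -0.0111  0.1092] rot [ 3.141 -0.     1.462] F [ 0.3 -0.3  0.1] w -0.0003986580603633283 t 3.6
0.0 [0.0095 0.001  0.0022] [ 0.001 -0.     0.006]
4.0 [0.0126 0.002  0.0022] [ 0.001 -0.    -0.064]
8.0 [0.0157 0.0027 0.0022] [ 0.001 -0.    -0.134]
12.0 [0.0189 0.0033 0.0022] [ 0.001 -0.    -0.204]
16.0 [0.0222 0.0036 0.0022] [ 0.001 -0.    -0.273]
20.0 [0.0254 0.0037 0.0022] [ 0.001 -0.    -0.343]
24.0 [0.0287 0.0036 0.0022] [ 0.001 -0.    -0.413]
28.0 [0.0319 0.0032 0.0022] [ 0.001  0.    -0.483]
32.0 [0.0351 0.0027 0.0022] [ 0.001  0.    -0.553]
```

Emit:
{"name": "step_arm", "arguments": {
  "increments": [
    [[0.004,0.001,0.002],[0,0,0],-1],
    [[0.008,0.001,0.002],[0,0,0],-1],
    [[0.0105,0.0015,0.002],[0,0,-0.03],-1],
    [[0.0126,0.002,0.002],[0,0,-0.064],-1],
    [[0.0142,0.0024,0.002],[0,0,-0.1],-1],
    [[0.0157,0.0027,0.002],[0,0,-0.134],-1],
    [[0.0173,0.003,0.002],[0,0,-0.17],-1],
    [[0.0189,0.0033,0.002],[0,0,-0.204],-1]
  ]
}}

```text
clock: 4.4
ee_pos: [0.6358, 0.0064, 0.1069]
ee_rot: [3.14, 0.001, 1.667]
force: [0.7, -1.4, 0.6]
width: 0.0002
gripper_force: 0.5
```

```bash
python3 plan.py .0155 14 16 18 20 24 28 32 36 38 40 42 44 48 52
```

```text
shift [-0.      0.     -0.0001] turn [0.001 0.001 0.   ] at [0.6358 0.0064 0.1069] rot [3.140e+00 1.000e-03 1.667e+00] F [ 0.7 -1.4  0.6] w 0.00018715115561404393 t 4.4
14.0 [ 0.0026  0.     -0.0001] [ 0.001  0.001 -0.033]
16.0 [ 0.0042  0.0005 -0.0001] [ 0.001  0.001 -0.068]
18.0 [ 0.0057  0.0009 -0.0001] [ 0.001  0.001 -0.102]
20.0 [ 0.0073  0.0013 -0.0001] [ 0.001  0.001 -0.137]
24.0 [ 0.0105  0.0018 -0.0001] [ 0.001  0.001 -0.207]
28.0 [ 0.0138  0.0021 -0.0001] [ 0.001  0.001 -0.277]
32.0 [ 0.017   0.0022 -0.0001] [ 0.001  0.001 -0.347]
36.0 [ 0.0203  0.0021 -0.0001] [ 0.001  0.001 -0.417]
38.0 [ 0.0219  0.0019 -0.0001] [ 0.001  0.001 -0.452]
40.0 [ 0.0235  0.0017 -0.0001] [ 0.001  0.001 -0.486]
42.0 [ 0.0251  0.0014 -0.0001] [ 0.001  0.001 -0.521]
44.0 [ 0.0267  0.0011 -0.0001] [ 0.001  0.001 -0.556]
48.0 [ 0.0299  0.0003 -0.0001] [ 0.001  0.001 -0.626]
52.0 [ 0.033  -0.0007 -0.0001] [ 0.001  0.001 -0.696]
```

Emit:
{"name": "step_arm", "arguments": {
  "increments": [
    [[0.0026,0,0],[0,0,-0.033],-1],
    [[0.0042,0.0005,0],[0,0,-0.068],-1],
    [[0.0057,0.0009,0],[0,0,-0.102],-1],
    [[0.0073,0.0013,0],[0,0,-0.137],-1],
    [[0.0089,0.0016,0],[0,0,-0.172],-1],
    [[0.0105,0.0018,0],[0,0,-0.207],-1],
    [[0.0122,0.002,0],[0,0,-0.242],-1],
    [[0.0138,0.0021,0],[0,0,-0.277],-1]
  ]
}}

```text
clock: 5.2
ee_pos: [0.6359, 0.0209, 0.1064]
ee_rot: [3.142, -0.0, 1.945]
force: [0.8, -2.7, -0.0]
width: -0.0001
gripper_force: 1.1
```

```bash
python3 plan.py .0155 32 34 36 38 40 42 44 46 48 50 52 54 56;python3 - <<'E'
from h import *
s=get_state();p=capture("wrist");cv2.imwrite("pics/w2.png",p["img"][:,:,::-1])
E
```

```text
shift [ 0.      0.     -0.0006] turn [ 0. -0. -0.] at [0.6359 0.0209 0.1064] rot [ 3.142 -0.     1.945] F [ 0.8 -2.7 -0. ] w -9.55042784042584e-05 t 5.2
32.0 [ 0.0024  0.0014 -0.0006] [ 0.   -0.   -0.07]
34.0 [ 0.0039  0.0019 -0.0006] [ 0.    -0.    -0.105]
36.0 [ 0.0055  0.0022 -0.0006] [ 0.    -0.    -0.139]
38.0 [ 0.0071  0.0025 -0.0006] [ 0.    -0.    -0.174]
40.0 [ 0.0087  0.0027 -0.0006] [ 0.    -0.    -0.209]
42.0 [ 0.0104  0.0029 -0.0006] [ 0.    -0.    -0.244]
44.0 [ 0.012   0.003  -0.0006] [ 0.    -0.    -0.279]
46.0 [ 0.0136  0.0031 -0.0006] [ 0.    -0.    -0.314]
48.0 [ 0.0152  0.0031 -0.0006] [ 0.    -0.    -0.349]
50.0 [ 0.0169  0.0031 -0.0006] [ 0.    -0.    -0.384]
52.0 [ 0.0185  0.003  -0.0006] [ 0.    -0.    -0.419]
54.0 [ 0.0201  0.0028 -0.0006] [ 0.    -0.    -0.454]
56.0 [ 0.0217  0.0026 -0.0006] [ 0.    -0.    -0.489]
```

View pics/w2.png

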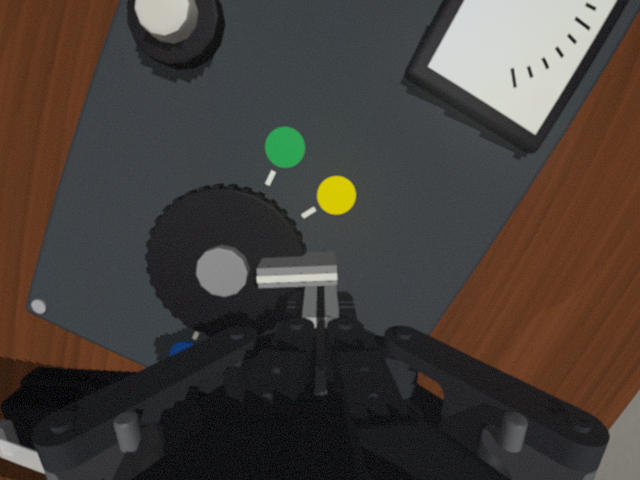

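The picture shows the tab (258–338, 270) pushed round from its start, with the fingertips against its clockwise side and the yellow dot next, then green. The force is low, so I continue.

Emit:
{"name": "step_arm", "arguments": {
  "increments": [
    [[0.0024,0.0014,-0.0005],[0,0,-0.07],-1],
    [[0.0039,0.0019,-0.0005],[0,0,-0.105],-1],
    [[0.0055,0.0022,-0.0005],[0,0,-0.139],-1],
    [[0.0071,0.0025,-0.0005],[0,0,-0.174],-1],
    [[0.0087,0.0027,-0.0005],[0,0,-0.209],-1],
    [[0.0104,0.0029,-0.0005],[0,0,-0.244],-1],
    [[0.012,0.003,-0.0005],[0,0,-0.279],-1],
    [[0.0136,0.0031,-0.0005],[0,0,-0.314],-1]
  ]
}}

```text
clock: 6.05
ee_pos: [0.6339, 0.0345, 0.1069]
ee_rot: [3.141, -0.0, 2.257]
force: [-0.1, -0.3, 0.3]
width: -0.0002
gripper_force: 0.0
```

```bash
python3 plan.py .0155 48 50 52 54 56 58 60 62
```

```text
shift [ 0.      0.     -0.0001] turn [ 0. -0. -0.] at [0.6339 0.0345 0.1069] rot [ 3.141 -0.     2.257] F [-0.1 -0.3  0.3] w -0.00018132928106567669 t 6.05
48.0 [ 0.0017  0.0005 -0.0001] [ 0.    -0.    -0.036]
50.0 [ 0.0033  0.001  -0.0001] [ 0.    -0.    -0.071]
52.0 [ 0.0048  0.0014 -0.0001] [ 0.    -0.    -0.106]
54.0 [ 0.0064  0.0017 -0.0001] [ 0.    -0.    -0.141]
56.0 [ 0.008   0.002  -0.0001] [ 0.    -0.    -0.176]
58.0 [ 0.0096  0.0022 -0.    ] [ 0.    -0.    -0.211]
60.0 [ 0.0113  0.0024 -0.    ] [ 0.    -0.    -0.246]
62.0 [ 0.0129  0.0025 -0.    ] [ 0.   -0.   -0.28]
```

Emit:
{"name": "step_arm", "arguments": {
  "increments": [
    [[0.0017,0.0005,0],[0,0,-0.036],-1],
    [[0.0033,0.001,0],[0,0,-0.071],-1],
    [[0.0048,0.0014,0],[0,0,-0.106],-1],
    [[0.0064,0.0017,0],[0,0,-0.141],-1],
    [[0.008,0.002,0],[0,0,-0.176],-1],
    [[0.0096,0.0022,0],[0,0,-0.211],-1],
    [[0.0113,0.0024,0],[0,0,-0.246],-1],
    [[0.0129,0.0025,0],[0,0,-0.28],-1]
  ]
}}

```text
clock: 6.85
ee_pos: [0.6283, 0.0457, 0.1071]
ee_rot: [3.141, 0.002, 2.538]
force: [2.2, -4.4, -1.3]
width: 0.0004
gripper_force: 1.8
```

```bash
python3 plan.py .0155 64 66 68 70 72 74 76 78 80
```

```text
shift [ 0.     -0.      0.0001] turn [0.    0.002 0.   ] at [0.6283 0.0457 0.1071] rot [3.141e+00 2.000e-03 2.538e+00] F [ 2.2 -4.4 -1.3] w 0.00036345781401359294 t 6.85
64.0 [0.0023 0.0006 0.0001] [ 0.     0.002 -0.035]
66.0 [0.0038 0.001  0.0001] [ 0.     0.002 -0.07 ]
68.0 [0.0054 0.0014 0.0001] [ 0.     0.002 -0.105]
70.0 [0.007  0.0018 0.0001] [ 0.     0.002 -0.14 ]
72.0 [0.0086 0.0021 0.0001] [ 0.     0.002 -0.175]
74.0 [0.0102 0.0023 0.0001] [ 0.     0.002 -0.209]
76.0 [0.0118 0.0025 0.0001] [ 0.     0.002 -0.244]
78.0 [0.0134 0.0026 0.0001] [ 0.     0.002 -0.279]
80.0 [0.0151 0.0027 0.0001] [-0.     0.002 -0.314]
```

Emit:
{"name": "step_arm", "arguments": {
  "increments": [
    [[0.0023,0.0006,0],[0,0,-0.035],-1],
    [[0.0038,0.001,0],[0,0,-0.07],-1],
    [[0.0054,0.0014,0],[0,0,-0.105],-1],
    [[0.007,0.0018,0],[0,0,-0.14],-1],
    [[0.0086,0.0021,0],[0,0,-0.175],-1],
    [[0.0102,0.0023,0],[0,0,-0.209],-1],
    [[0.0118,0.0025,0],[0,0,-0.244],-1],
    [[0.0126,0.0025,0],[0,0,-0.26],-1]
  ]
}}

```text
clock: 7.65
ee_pos: [0.6186, 0.0555, 0.1069]
ee_rot: [3.141, -0.0, 2.797]
force: [-0.6, -0.2, 0.2]
width: -0.0004
gripper_force: 0.0
```

```bash
python3 plan.py .0155 78 80 82 84;python3 - <<'E'
from h import *
p=capture("wrist");cv2.imwrite("pics/w3.png",p["img"][:,:,::-1])
E
```

```text
shift [ 0.      0.     -0.0001] turn [ 0. -0. -0.] at [0.6186 0.0555 0.1069] rot [ 3.141 -0.     2.797] F [-0.6 -0.2  0.2] w -0.0003723240875663063 t 7.65
78.0 [-0.0001  0.     -0.0001] [ 0.   -0.   -0.02]
80.0 [ 0.0015  0.0005 -0.0001] [ 0.    -0.    -0.055]
82.0 [ 0.003   0.0009 -0.0001] [ 0.   -0.   -0.09]
84.0 [ 0.0046  0.0013 -0.0001] [ 0.    -0.    -0.125]
```

View pics/w3.png

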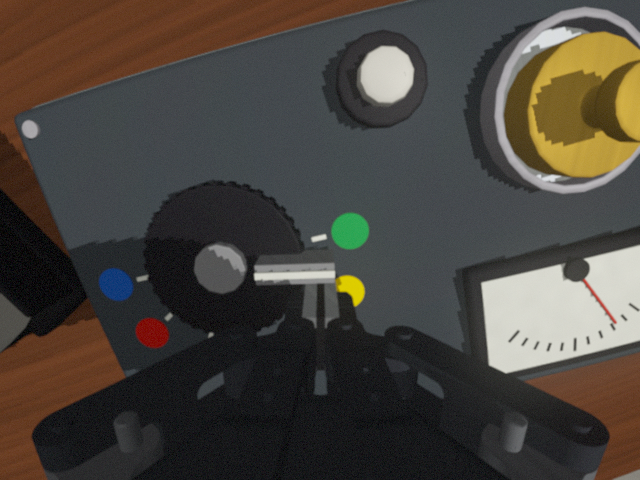

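The picture shows the tab (255–335, 272) about 13° short of the green dot (350,231), with zero force, so it sits at the ridge. A few more degrees are needed.

Emit:
{"name": "step_arm", "arguments": {
  "increments": [
    [[0.0008,0.0002,0],[0,0,-0.037],-1],
    [[0.0015,0.0005,0],[0,0,-0.055],-1],
    [[0.0023,0.0007,0],[0,0,-0.07],-1],
    [[0.003,0.0009,0],[0,0,-0.09],-1],
    [[0.0038,0.0011,0],[0,0,-0.107],-1],
    [[0.0038,0.0011,0],[0,0,-0.107],-1]
  ]
}}

```text
clock: 8.3
ee_pos: [0.6154, 0.0574, 0.1068]
ee_rot: [-3.142, -0.0, 2.903]
force: [-0.1, -0.7, -0.8]
width: -0.0004
gripper_force: 0.0
```

Emit:
{"name": "step_arm", "arguments": {
  "increments": [
    [[-0.006,0,0],[0,0,0],-1],
    [[-0.012,0,0],[0,0,0],-1],
    [[-0.015,0,-0.03],[0,0,0],-1],
    [[-0.015,0,-0.07],[0,0,0],-1],
    [[-0.015,0,-0.08],[0,0,0],-1],
    [[-0.015,0,-0.08],[0,0,0],-1]
  ]
}}

```text
clock: 8.9
ee_pos: [0.6323, 0.0537, 0.1893]
ee_rot: [3.14, 0.006, 2.903]
force: [0.4, 0.0, 0.5]
width: -0.0
gripper_force: 0.0
```

```bash
python3 - <<'E'
from h import *
s=get_state();p=capture("wrist");im=p["img"][:,:,::-1].copy()
c=np.array([.590,.0187]);y=-.115
for q in proj(p,[[c[0]+r*np.cos(np.pi/2+y),c[1]+r*np.sin(np.pi/2+y),z] for r,z in((0,.086),(.018,.0955),(.052,.0955),(.062,.07))]+[[.5396,.1121,.092]],s): cv2.drawMarker(im,tuple(int(v) for v in q),(255,0,255),0,8,1)
cv2.imwrite("pics/w4.png",im)
go([.5396,.1121,.13],s["ee_rot"][2])
for t in("zero_button_top","tab"):
    for d in search_frame(t,p)[:1]:
        b=d["box"];print(t,b,d["confidence"],onplane(p,[(b[0]+b[2])/2,(b[1]+b[3])/2],.092,s))
E
```

```text
shift [0.1026 0.0351 0.0572] turn [0.    0.002 0.   ] at [0.6309 0.0537 0.1874] rot [3.141e+00 2.000e-03 2.903e+00] F [-0.3  0.2  0.5] w -0.0002185476674796452 t 8.95
zero_button_top [359.8, 64.8, 393.9, 103.7] 0.94 [[0.53827279 0.1135201  0.092     ]]
tab [197.2, 137.4, 329.9, 251.2] 0.59 [[0.58652261 0.02830226 0.092     ]]
```

View pics/w4.png

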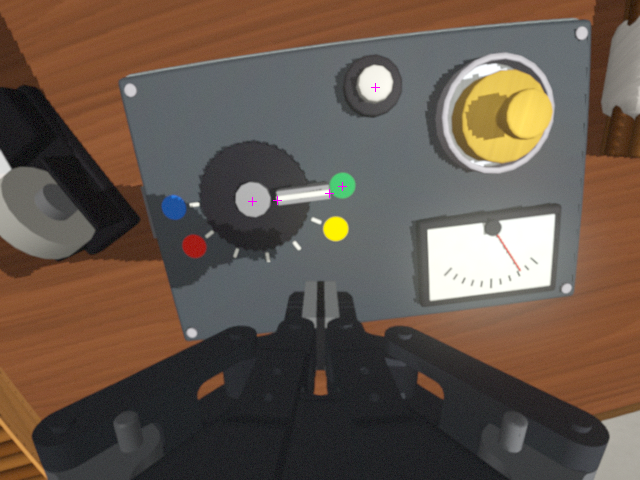

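The tab line runs from (278,197) to (328,191) and ends at the green dot (343,186), so the dial is at the green stop. The button is at (375,85), matching the earlier measurement. Next I move above the button.

Emit:
{"name": "step_arm", "arguments": {
  "increments": [
    [[0.045,0.015,0],[0,0,0],-1],
    [[0.09,0.03,0],[0,0,0],-1],
    [[0.1035,0.0355,0.03],[0,0,0],-1],
    [[0.1035,0.0355,0.06],[0,0,0],-1],
    [[0.1035,0.0355,0.065],[0,0,0],-1],
    [[0.1035,0.0355,0.065],[0,0,0],-1],
    [[0.1035,0.0355,0.065],[0,0,0],-1]
  ]
}}

```text
clock: 9.75
ee_pos: [0.5389, 0.1127, 0.122]
ee_rot: [3.141, 0.0, 2.902]
force: [0.9, -1.3, 0.3]
width: 0.0001
gripper_force: 0.0
```

```bash
python3 - <<'E'
from h import *
go([.5388,.1128,.114],2.903)
E
```

```text
shift [0.0001 0.0001 0.008 ] turn [ 0.     0.    -0.001] at [0.5389 0.1127 0.122 ] rot [3.141 0.    2.902] F [ 0.9 -1.3  0.3] w 6.883150720492631e-05 t 9.75
```

Now I press slowly to about 4.5 mm and read the force.

Emit:
{"name": "step_arm", "arguments": {
  "increments": [
    [[0,0,0.004],[0,0,0],-1],
    [[0,0,0.008],[0,0,0],-1],
    [[0,0,0.01],[0,0,0],-1],
    [[0,0,0.0115],[0,0,0],-1],
    [[0,0,0.0125],[0,0,0],-1],
    [[0,0,0.0125],[0,0,0],-1]
  ]
}}

```text
clock: 10.35
ee_pos: [0.5385, 0.1127, 0.1097]
ee_rot: [3.141, 0.001, 2.903]
force: [1.2, -2.1, 3.7]
width: 0.0
gripper_force: 1.8
```

Emit:
{"name": "step_arm", "arguments": {
  "increments": [
    [[0,0,0.0005],[0,0,0],-1],
    [[0,0,0.001],[0,0,0],-1],
    [[0,0,0.0015],[0,0,0],-1],
    [[0,0,0.0015],[0,0,0],-1],
    [[0,0,0.0015],[0,0,0],-1]
  ]
}}

```text
clock: 10.85
ee_pos: [0.5385, 0.1127, 0.1081]
ee_rot: [3.141, 0.001, 2.903]
force: [1.2, -2.1, 4.8]
width: 0.0004
gripper_force: 2.5
```

Emit:
{"name": "step_arm", "arguments": {
  "increments": [
    [[0,0,0.0005],[0,0,0],-1],
    [[0,0,0.001],[0,0,0],-1],
    [[0,0,0.0015],[0,0,0],-1],
    [[0,0,0.0015],[0,0,0],-1],
    [[0,0,0.0015],[0,0,0],-1]
  ]
}}

```text
clock: 11.35
ee_pos: [0.5386, 0.1127, 0.1079]
ee_rot: [3.141, 0.002, 2.903]
force: [-1.4, -2.9, 14.7]
width: -0.0002
gripper_force: 7.3
```

The force rose to 14.7 N with the TCP stopped, so the button is at the bottom. I release it and retreat.

Emit:
{"name": "step_arm", "arguments": {
  "increments": [
    [[0,0,-0.01],[0,0,0],-1],
    [[0,0,-0.04],[0,0,0],-1],
    [[0,0,-0.08],[0,0,0],-1],
    [[0,0,-0.12],[0,0,0],-1],
    [[0,0,-0.13],[0,0,0],-1],
    [[0,0,-0.13],[0,0,0],-1],
    [[0,0,-0.13],[0,0,0],-1]
  ]
}}

```text
clock: 12.05
ee_pos: [0.5365, 0.1129, 0.2348]
ee_rot: [-3.141, -0.003, 2.903]
force: [-0.1, -0.2, -0.5]
width: -0.0003
gripper_force: 0.0
```

```bash
python3 - <<'E'
from h import *
s=get_state();print(s["clock"],s["ee_pos"],s["force"])
p=capture("scene");c=p["img"][150:340,130:500,::-1];cv2.imwrite("pics/s2c.png",cv2.resize(c,None,fx=2.1,fy=2.1,interpolation=cv2.INTER_CUBIC))
E
```

```text
12.05 [0.5364859  0.11289501 0.23481689] [-0.07539166 -0.22697787 -0.54446482]
```

View pics/s2c.png

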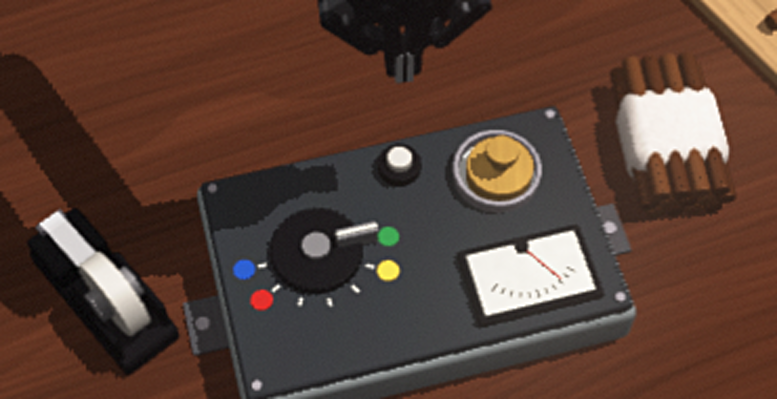

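The tab (338–378, 233) points at the green dot (388,236), the button (399,160) is up, the bystanders have not moved and the gripper is clear. I hand the job in.

```bash
python3 -c "
from cell import sign_off
print(sign_off())"
```

```text
the job is handed in; nothing more can be done
None
```

I pushed the selector to the green dot, pressed the zero button to its stop and let it come up, and left the plug, dispenser and bundle unmoved; I handed the job in with the arm clear at 12 s, and no verdict was returned.

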